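Shake the brass toggle out of the slotted notions box

ROBOT

A 6-joint arm with a two-finger parallel gripper is mounted at the origin on the work surface. World frame = base frame: x ahead of the robot, y to its left, z up, the work surface at z = 0. Lengths are in mm, angles in rad, forces in N, time in s.
With the tool pointing down it reaches from about 250 to 725 mm from the base axis. Payload 9.7 kg.
Tool frame: the origin (TCP) lies at the very end of the fingers, on their centre line; the grasp point (between the pads) lies r.grip_depth behind it (r.grip_depth is the distance from the TCP to the grasp point, in mm); z points along the fingers, y is the line along which they close (so a half turn about z gives the same grasp; the last joint's range is limited). The gripper opens to 85 mm and grips with 20 to 120 N. Pads are 22 mm wide; open, the fingers measure 114 mm over their backs; the gripper's body (76 mm by 85 mm) begins 54 mm behind the grasp point. The pads swing forward as they close: fully open they stand 13 mm farther back than shut.
Start: joints at [-1.24, 0.087, 0.176, 1.66, 0, 1.571], TCP at [178.637, -520.179, 231.284] pointing down, gripper open.
Joint ranges: [-3.13, 3.13], [-0.85, 1.81], [-1.15, 1.24], [-2.2, 2.28], [-1.44, 1.52], [-3.14, 3.14]. Speed limits (rad/s): [2.22, 2.22, 2.57, 3.14, 3.14, 3.14].

INTERFACE

Orientations are given as a 3x3 rotation matrix whose columns are the frame's x, y, z axes.
In Python, from workcell import sensors, viewer, ticket, silhouettes, r gives the robot as it stands.
- The arm moves only by the tool carry_out, never from a script. Its argument "rows" is a list of rows, each a list of 7 numbers: the shift along the tool's x, y, z as a fraction of full scale, then the turn, a rotation vector about the tool's x, y, z as a fraction of full scale, then the gripper's target within -1 to 1 (shut at 1, half-way at 0, fully open at -1). A call has 1 to 20 rows; each row shifts and turns the commanded pose from where the row before left it, along the tool's axes as they then stand; what a row does not reach is not made up. Full scale, the value 1, is 4 cm for a shift and 0.1 rad for a turn. A row lasts 1/10 s, in which the tool goes at most 50 mm and 8.59 degrees, less where a joint would pass 70% of its speed; a pose out of reach is approached as far as the arm can. A call with a number of a shift or a turn outside -1 to 1 is refused whole. A call with a gripper value outside its range is refused whole. The fingers move at their own pace and stop on an object; "newtons" is the grip in N (left out, the last holds). Time passes only in rows, so rows that do not move let the fingers close. It gives the time, the measured TCP pose, the force, the opening and the grip force at its end, in the units of the state.
- sensors.sense(): the state, without advancing time (a new reading comes with each control period).
- viewer.camera(name): name is "side" or "top"; returns the picture (400x640x3 uint8, red, green, blue); there is no depth.
- viewer.camera_model(name): a dict with "mtx" (3x3 intrinsics, pixels), "k1" (the pictures are not rectified: a ray, as slopes to the right and down, at radius r is drawn at 1 + k1 r^2 times it, then the intrinsics apply), "rvec" (rotation vector, rad) and "tvec" (3), from world to camera coordinates, as OpenCV has them. Camera axes: x right, y down, z forward; pixel columns grow to the right and rows downward; lengths in mm; the calibration is good to about 2 mm. A picture is of the moment at which its call begins. camera_model takes no time and is no camera call.
- ticket.finish_job(): hands the job in; it is judged then, once.
Trained networks look in the newest picture that a camera, given by its name, has taken for a name from the list of things; names that differ only in an ending like _2 or _b are one class to them, and where a whole thing is asked for, a point or a joint stands for the part that bears it (a point fixed in the world has none). Each returns a list of dicts, best first, with "conf" (0 to 1); they miss things now and then, are a little off and sometimes report something else, mostly with a low value. They report only what shows in the picture. A call takes as long as a camera call. They do not tell look-alikes from the thing itself.
- silhouettes(camera, name): "pixels" (400x640 bool, what is visible of it) and "xy" ([column, row] in pixels, amid what is visible of it).
The state is a dict: "t": time; "joint_pos": joint angles; "dq": joint speeds; "tau": joint torques, N m; "tcp_pos": TCP position; "orientation": TCP orientation; "ft_force": force on the tool from outside, world axes, zero at the start; "torque": the same for the moment, N m; "gripper_width": finger opening in mm; "grip_force": force on a finger pad.
Only numpy, scipy, OpenCV 4.12 (cv2) and the standard library are available. Lean on these libraries where they do the work, as an engineer would, in place of code of your own. Each camera call takes 0.05 s, during which the arm holds its last target. There are 200 camera calls.

TASK

The clear notions box stands upside down on the cork mat with a brass coat toggle inside. Lift the box, hold it over the wooden tray and shake or rock it until the toggle lines up with the slot in the lid and drops straight into the tray, never onto the desk. Then stand the empty box back on its cork mat, still upside down, and leave the spools, jar and tape measure alone.

Things in the scene. Friction and masses are not known exactly. Their poses are not given: they have to be found in the camera images.
- box: Clear box, 66 mm along its x, 56 along y, 80 tall, standing upside down on its 6 mm wooden lid, four black 3 mm feet on top; 5 mm walls, 0.16 kg. Origin: centre of the underside (the lid's outer face), z up. Slot: centred in the lid, 52 mm along the box's x, 16 mm wide along y. Cavity above the lid: 56 (x) by 46 (y) by 69 mm high. Grip it across the 56 mm near the top.
- toggle: Flat-sided brass bar, 32 x 8 x 8 mm, 18 g, dark groove round its middle. Origin: centre of one long face (the lower at the start), x along its length. It starts inside, on the lid, crosswise over the slot (up to 30 degrees off square). It slides when the box tilts over about 20 degrees, and passes the slot when within about 14 degrees of its length, or end first.
- tray: Fixed open wooden tray, 180 mm along its x, 140 mm along its y, walls 30 mm high and 6 mm thick, floor 6 mm thick. Origin: centre of its underside, on the desk.
- mat: Round cork mat fixed to the desk, 130 mm across, 4 mm thick. Origin: centre of its underside. The box starts on it.
- spool_a: Bystander: wooden thread spool with grey thread, 34 mm across, 46 mm tall, origin at the centre of its underside.
- spool_b: Bystander: wooden thread spool with white thread, 34 mm across, 46 mm tall, origin at the centre of its underside.
- jar: Bystander: small glass jar with a steel cap, 60 mm across, 75 mm tall, origin at the centre of its underside.
- tape: Bystander: round white tape-measure case lying flat, 54 mm across, 18 mm tall, origin at the centre of its underside.
Not all that is in view belongs to the job. What is meant by the tray is not purple, and is the larger of those in its own colour. What is shaped like the box but pink or red is not meant.

How it is judged:
By the outcome, as a careful person would: the job done as asked, in the order asked, and still so for the second after the job is handed in, with the robot touching nothing.
It also fails if it takes over 67 s, if anything falls off the work surface, if the arm or the gripper's body presses on something with over 40 N, if the wrist force passes 120 N, or if a joint passes its speed limit or range.

## Working session

There is one attempt and no reset: what is moved stays moved. The work goes in short steps, Python scripts to look and compute and a tool call to move; the robot and the scene stay as the last step left them, time stands still between calls to the robot, and variables do not carry over. Pictures are saved under pics/ and viewed, at most 10 in all, crops included, and the job is handed in when it is done.

Besides the shell and the picture viewer there is one more tool, called after "Emit:" by a JSON object that holds its "method" and its "body". carry_out: Moves the arm, as the interface text tells. Its arguments: {"type":"object","properties":{"rows":{"type":"array"},"newtons":{"type":"number"}},"required":["rows"]}

```bash
mkdir -p pics
cat > h.py <<'E'
import numpy as np, cv2
from workcell import sensors, viewer, ticket, silhouettes, r
def cam(n):
    m=viewer.camera_model(n); return np.array(m["mtx"],float),float(m["k1"]),cv2.Rodrigues(np.array(m["rvec"],float))[0],np.array(m["tvec"],float).ravel()
def ray(n,uv):
    K,k,R,t=cam(n); d=np.linalg.solve(K,[uv[0],uv[1],1.])[:2]; p=d.copy()
    for _ in range(30): p=d/(1+k*(p@p))
    return -R.T@t, R.T@np.array([p[0],p[1],1.])
def atz(n,uv,z):
    o,d=ray(n,uv); return o+d*(z-o[2])/d[2]
def proj(n,P):
    K,k,R,t=cam(n); c=np.atleast_2d(P)@R.T+t; s=c[:,:2]/c[:,2:]; s=s*(1+k*(s**2).sum(1,keepdims=True))
    return s@K[:2,:2].T+K[:2,2]
def snap(n,f=None):
    im=viewer.camera(n)
    if f: cv2.imwrite(f,cv2.cvtColor(im,cv2.COLOR_RGB2BGR))
    return im
E
python3 - <<'E'
from h import *
np.set_printoptions(precision=1,suppress=True)
a=snap("top");b=snap("side")
cv2.imwrite("pics/both.png",cv2.cvtColor(np.vstack([a,b]),cv2.COLOR_RGB2BGR)[:, :] if False else cv2.resize(cv2.cvtColor(np.vstack([a,b]),cv2.COLOR_RGB2BGR),(480,600)))
cv2.imwrite("pics/top.png",cv2.cvtColor(a,cv2.COLOR_RGB2BGR));cv2.imwrite("pics/side.png",cv2.cvtColor(b,cv2.COLOR_RGB2BGR))
for n in("top","side"):
  print(n,ray(n,(320,200)))
  for k in "box toggle tray mat spool_a jar tape".split():
    for d in silhouettes(n,k):
      if d["conf"]>.2: print(n,k,round(d["conf"],2),np.array(d["xy"]),d["pixels"].sum(),atz(n,d["xy"],0))
print(r.grip_depth,sensors.sense())
E
```

```text
top (array([333.5, -67.2, 956.8]), array([ 0.2,  0. , -1. ]))
top box 0.95 [222.1 182.2] 1114 [563.2 175.    0. ]
top box 0.71 [280.3 257.6] 839 [385.9  31.8   0. ]
top box 0.61 [158.7 224.1] 1052 [461.7 320.7   0. ]
top toggle 0.46 [376.2 113.8] 347 [ 736.8 -195.6    0. ]
top tray 0.93 [354.7 197.7] 4672 [ 526.4 -140.1    0. ]
top tray 0.73 [474.8 176.1] 2448 [ 579.9 -427.8    0. ]
top tray 0.68 [400.2 318.8] 5533 [ 250.9 -238.9    0. ]
top mat 0.97 [232.9 204.7] 1128 [508.8 146.5   0. ]
top spool_a 0.61 [311.1 114.2] 235 [735.4 -35.7   0. ]
top spool_a 0.53 [254.7 117.5] 257 [726.9 103.    0. ]
top jar 0.97 [184.4 113.2] 754 [739.2 279.1   0. ]
top tape 0.71 [378.1 113. ] 441 [ 738.9 -200.3    0. ]
side (array([314.5, 588.3, 608.5]), array([ 0.2, -0.8, -0.6]))
side box 0.96 [253.7 276. ] 2075 [563.7 127.3   0. ]
side box 0.81 [275.6 352.8] 2835 [463.7 271.1   0. ]
side box 0.63 [356.8 247. ] 1768 [381.  -12.2   0. ]
side toggle 0.24 [311.  196.7] 3405 [ 526.1 -152.5    0. ]
side tray 0.96 [426.1 194.6] 3147 [ 245.9 -247.7    0. ]
side tray 0.81 [310.4 198.7] 3444 [ 525.3 -144.3    0. ]
side tray 0.81 [319.  140.2] 950 [ 581.9 -430.2    0. ]
side mat 0.97 [266.3 301.2] 1681 [517.1 177.2   0. ]
side mat 0.56 [218.6 207. ] 296 [729.5 -47.8   0. ]
side spool_a 0.8 [218.2 205. ] 274 [734.  -54.4   0. ]
side spool_a 0.66 [186.9 241.4] 384 [742.1  79.5   0. ]
side jar 0.55 [143.4 298.5] 1533 [742.2 239.5   0. ]
side tape 0.62 [243.9 172.4] 234 [ 731.3 -201.4    0. ]
18.700000000000003 {'t': 0.8, 'joint_pos': array([-1.2,  0.1,  0.2,  1.7,  0. ,  1.6]), 'dq': array([-0., -0.,  0.,  0.,  0., -0.]), 'tau': array([ -0. , -52. ,  46.5,   0. ,  -0. ,  -0. ]), 'tcp_pos': array([ 178.6, -520.2,  231.3]), 'orientation': array([[ 0.9,  0.3,  0. ],
       [ 0.3, -0.9, -0. ],
       [ 0. ,  0. , -1. ]]), 'ft_force': array([-0.6,  0.2,  0.9]), 'torque': array([-0.,  0.,  0.]), 'grip_force': 0.0, 'gripper_width': 85.92423342597854}
```

View pics/top.png

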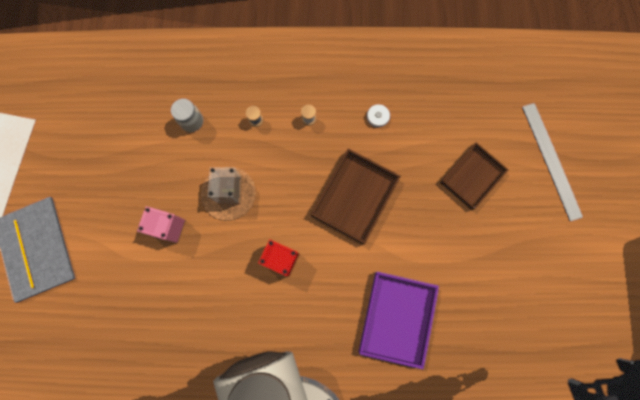

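View pics/side.png

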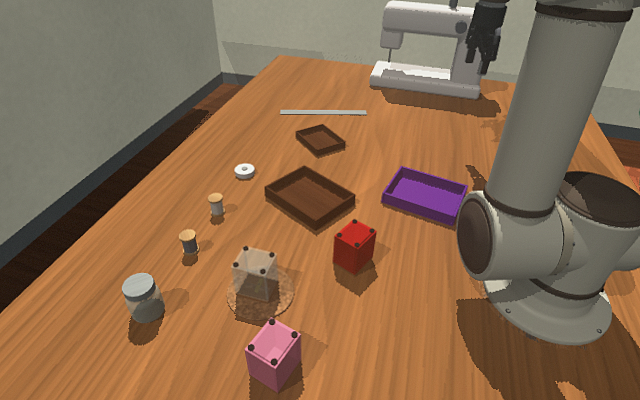

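Box candidates: clear one at top (222,182), red (280,258), pink (159,224). I choose the clear one, which stands on the mat. Tray candidates: large brown (355,198), small brown (474,176), purple (400,320). I choose the large brown one. Next is a close crop plus a pose fit.

Run:
```python
from h import *
np.set_printoptions(precision=1,suppress=True)
a=cv2.imread("pics/top.png");b=cv2.imread("pics/side.png")
A=cv2.resize(a[155:225,190:265],None,fx=6,fy=6,interpolation=cv2.INTER_CUBIC)
B=cv2.resize(b[235:320,220:300],None,fx=4.94,fy=4.94,interpolation=cv2.INTER_CUBIC)
B=cv2.resize(B,(350,420)) if False else B[:420]
cv2.imwrite("pics/crop.png",np.hstack([A[:419],B[:419,:350]]))
for n,im,(x0,y0,x1,y1) in(("top",a,(200,160,245,205)),("side",b,(225,235,285,280))):
  g=cv2.cvtColor(im,cv2.COLOR_BGR2GRAY)[y0:y1,x0:x1].astype(float)
  bh=cv2.morphologyEx(g.astype(np.uint8),cv2.MORPH_BLACKHAT,np.ones((9,9)))
  N,l,s,c=cv2.connectedComponentsWithStats((bh>45).astype(np.uint8))
  for i in range(1,N):
    m=l==i; w=bh*m; yy,xx=np.nonzero(m); ww=w[m].astype(float)
    u=(x0+(xx*ww).sum()/ww.sum(),y0+(yy*ww).sum()/ww.sum())
    print(n,s[i][4],np.array(u),atz(n,u,86))
for n,k in(("top","tray"),("side","tray")):
  d=min(silhouettes(n,k),key=lambda d:np.hypot(*(np.array(d["xy"])-((355,198) if n=="top" else (310,199)))))
  c=max(cv2.findContours(d["pixels"].astype(np.uint8),0,1)[0],key=cv2.contourArea)[:,0]
  P=np.array([atz(n,u,30)[:2] for u in c],np.float32); print(n,cv2.minAreaRect(P))
d=silhouettes("top","mat")[0]; ys,xs=np.nonzero(d["pixels"]);P=np.array([atz("top",u,4)[:2] for u in zip(xs,ys)]);print(P.min(0),P.max(0))
d=silhouettes("side","mat")[0]; ys,xs=np.nonzero(d["pixels"]);P=np.array([atz("side",u,4)[:2] for u in zip(xs,ys)]);print(P.min(0),P.max(0))
```

```text
top 9 [212.  169.9] [570.  176.9  86. ]
top 12 [231.3 170.2] [569.4 134.4  86. ]
top 1 [211. 193.] [518.5 176.2  86. ]
top 1 [230. 194.] [516.4 134.7  86. ]
side 21 [245.2 248.2] [569.3 135.7  86. ]
side 24 [271.5 254.4] [517.3 136.3  86. ]
side 24 [235.4 264.2] [569.9 176.9  86. ]
side 26 [262.5 271. ] [518.2 177.7  86. ]
side 20 [263.5 278.2] [510.5 192.2  86. ]
side 1 [245. 279.] [540.1 202.9  86. ]
top ((524.656005859375, -139.1953125), (140.85987854003906, 183.40151977539062), 62.43998718261719)
side ((524.19091796875, -122.77950286865234), (165.35037231445312, 204.50051879882812), 61.6146240234375)
[474.1  94.4] [594.7 223.3]
[472.  102.4] [603.5 227. ]
```

View pics/crop.png

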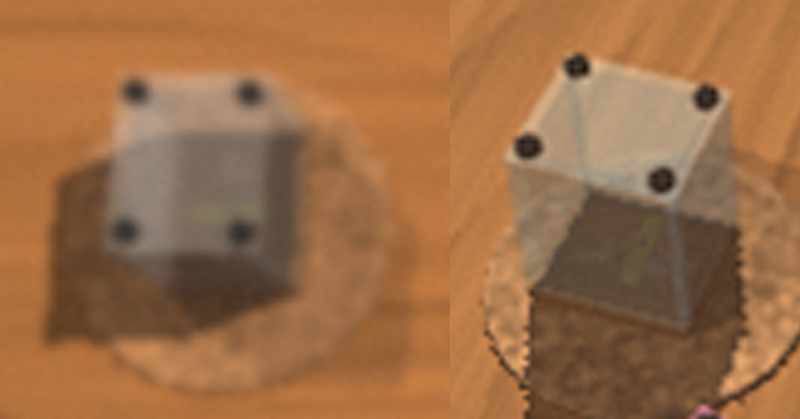

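The crop shows the clear box with four black feet and the toggle faintly on the lid, at crop (640,250). Feet at z≈86 give the box centre at about (543.5, 156.4), yaw −0.8°. The feet span 52×41 mm, which is consistent with the 66×56 top. The tray is at (524.5, −139), long axis about −28° or 152°. I'll turn the tool −2.8 rad about z first, then travel.

Emit:
{"method": "carry_out", "body": {"rows": [[0,0,0,0,0,-1,-1],[0,0,0,0,0,-1,-1],[0,0,0,0,0,-1,-1],[0,0,0,0,0,-1,-1],[0,0,0,0,0,-1,-1],[0,0,0,0,0,-1,-1],[0,0,0,0,0,-1,-1],[0,0,0,0,0,-1,-1],[0,0,0,0,0,-1,-1],[0,0,0,0,0,-1,-1],[0,0,0,0,0,-1,-1],[0,0,0,0,0,-1,-1],[0,0,0,0,0,-1,-1],[0,0,0,0,0,-1,-1],[0,0,0,0,0,-1,-1],[0,0,0,0,0,-1,-1],[0,0,0,0,0,-1,-1],[0,0,0,0,0,-1,-1],[0,0,0,0,0,-1,-1],[0,0,0,0,0,-1,-1]]}}

```text
t: 3.0
tcp_pos: [178.6, -520.2, 231.3]
orientation: [[-0.692, 0.722, 0.0], [0.722, 0.692, -0.0], [-0.0, -0.0, -1.0]]
ft_force: [0.2, 0.6, 0.0]
gripper_width: 85.4
grip_force: 0.0
```

Emit:
{"method": "carry_out", "body": {"rows": [[0,0,0,0,0,-1,-1],[0,0,0,0,0,-1,-1],[0,0,0,0,0,-1,-1],[0,0,0,0,0,-1,-1],[0,0,0,0,0,-1,-1],[0,0,0,0,0,-1,-1],[0,0,0,0,0,-1,-1],[0,0,0,0,0,-1,-1]]}}

```text
t: 3.8
tcp_pos: [178.6, -520.2, 231.3]
orientation: [[-1.0, 0.007, -0.0], [0.007, 1.0, 0.0], [0.0, 0.0, -1.0]]
ft_force: [0.2, -0.2, -0.0]
gripper_width: 85.5
grip_force: 0.0
```

Emit:
{"method": "carry_out", "body": {"rows": [[-0.45,0.84,0,0,0,0,-1],[-0.45,0.84,0,0,0,0,-1],[-0.45,0.84,0,0,0,0,-1],[-0.45,0.84,0,0,0,0,-1],[-0.45,0.84,0,0,0,0,-1],[-0.45,0.84,0,0,0,0,-1],[-0.45,0.84,0,0,0,0,-1],[-0.45,0.84,0,0,0,0,-1],[-0.45,0.84,0,0,0,0,-1],[-0.45,0.84,0,0,0,0,-1],[-0.45,0.84,0,0,0,0,-1],[-0.45,0.84,0,0,0,0,-1],[-0.45,0.84,0,0,0,0,-1],[-0.45,0.84,0,0,0,0,-1],[-0.45,0.84,0,0,0,0,-1],[-0.45,0.84,0,0,0,0,-1],[-0.45,0.84,0,0,0,0,-1],[-0.45,0.84,0,0,0,0,-1],[-0.45,0.84,0,0,0,0,-1],[0,0,0,0,0,0,-1]]}}

```text
t: 5.8
tcp_pos: [528.7, 117.8, 230.0]
orientation: [[-1.0, 0.008, -0.001], [0.008, 1.0, 0.0], [0.001, 0.0, -1.0]]
ft_force: [-0.5, -0.2, -0.6]
gripper_width: 85.5
grip_force: 0.0
```

Emit:
{"method": "carry_out", "body": {"rows": [[-0.18,0.48,0.5,0,0,0,-1],[-0.19,0.48,0.5,0,0,0,-1],[0,0,0.5,0,0,0,-1],[0,0,0.5,0,0,0,-1],[0,0,0.5,0,0,0,-1],[0,0,0.5,0,0,0,-1],[0,0,0.5,0,0,0,-1],[0,0,0.5,0,0,0,-1],[0,0,0.5,0,0,0,-1],[0,0,0,0,0,0,-1],[0,0,0,0,0,0,-1]]}}

```text
t: 6.9
tcp_pos: [542.6, 152.4, 51.8]
orientation: [[-1.0, 0.011, -0.0], [0.011, 1.0, -0.0], [0.0, -0.0, -1.0]]
ft_force: [-0.4, 0.3, -1.0]
gripper_width: 85.0
grip_force: 0.0
```

Emit:
{"method": "carry_out", "body": {"rows": [[0,0,0,0,0,0,0],[0,0,0,0,0,0,0.3],[0,0,0,0,0,0,0.6],[0,0,0,0,0,0,1],[0,0,0,0,0,0,1],[0,0,0,0,0,0,1],[0,0,0,0,0,0,1]], "newtons": 50}}

```text
t: 7.6
tcp_pos: [543.5, 153.0, 52.8]
orientation: [[-1.0, 0.011, 0.002], [0.011, 1.0, 0.001], [-0.002, 0.001, -1.0]]
ft_force: [-0.1, 0.6, 6.5]
gripper_width: 55.3
grip_force: 54.2
```

Emit:
{"method": "carry_out", "body": {"rows": [[0,0,-0.05,0,0,0,1],[0,0,-0.15,0,0,0,1],[0,0,-0.3,0,0,0,1],[0,0,-0.5,0,0,0,1],[0,0,-0.5,0,0,0,1],[0,0,-0.5,0,0,0,1],[0,0,-0.5,0,0,0,1],[0,0,-0.5,0,0,0,1],[0,0,-0.3,0,0,0,1],[0,0,-0.15,0,0,0,1],[0,0,-0.05,0,0,0,1],[0,0,0,0,0,0,1]]}}

```text
t: 8.8
tcp_pos: [542.6, 152.7, 190.8]
orientation: [[-1.0, 0.011, -0.001], [0.011, 1.0, -0.0], [0.001, -0.0, -1.0]]
ft_force: [0.1, 0.2, -1.8]
gripper_width: 55.8
grip_force: 53.3
```

Emit:
{"method": "carry_out", "body": {"rows": [[0,-0.05,0,0,0,0,1],[0.02,-0.15,0,0,0,0,1],[0.02,-0.28,0,0,0,0,1],[0.02,-0.4,0,0,0,0,1],[0.03,-0.5,0,0,0,0,1],[0.03,-0.55,0,0,0,0,1],[0.03,-0.55,0,0,0,0,1],[0.03,-0.55,0,0,0,0,1],[0.03,-0.55,0,0,0,0,1],[0.03,-0.55,0,0,0,0,1],[0.03,-0.55,0,0,0,0,1],[0.03,-0.55,0,0,0,0,1],[0.03,-0.55,0,0,0,0,1],[0.03,-0.5,0,0,0,0,1],[0.02,-0.4,0,0,0,0,1],[0.02,-0.28,0,0,0,0,1],[0,-0.15,0,0,0,0,1],[0,-0.05,0,0,0,0,1],[0,0,0,0,0,0,1],[0,0,0,0,0,0,1]]}}

```text
t: 10.8
tcp_pos: [523.7, -133.0, 191.3]
orientation: [[-1.0, 0.01, -0.0], [0.01, 1.0, 0.0], [0.0, 0.0, -1.0]]
ft_force: [-0.7, 0.8, -1.3]
gripper_width: 55.1
grip_force: 53.3
```

Run:
```python
from h import *
np.set_printoptions(precision=3,suppress=True)
s=sensors.sense(); print(s["tcp_pos"],s["joint_pos"],s["gripper_width"],s["t"])
b=snap("side"); c=s["tcp_pos"]; u=proj("side",c-[0,0,10])[0]
x,y=int(u[0]),int(u[1]); C=b[max(0,y-70):y+90,max(0,x-90):x+90]
cv2.imwrite("pics/lift.png",cv2.resize(cv2.cvtColor(C,cv2.COLOR_RGB2BGR),None,fx=3.5,fy=3.5,interpolation=cv2.INTER_CUBIC))
```

```text
[ 523.721 -132.958  191.296] [-0.249  0.052  0.062  1.58   0.    -0.239] 55.06241973261539 10.8
```

View pics/lift.png

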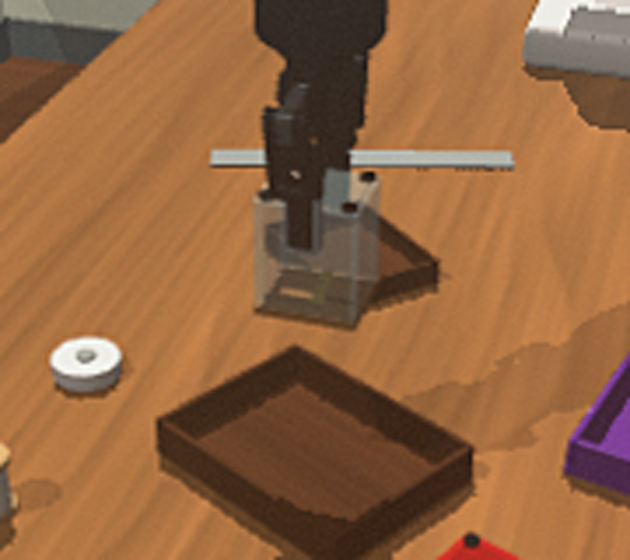

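The toggle still lies across the slot (crop about (320,285)), and the box is over the tray. I'll yaw the tool so its y is radial, and lower a little.

Emit:
{"method": "carry_out", "body": {"rows": [[0,-0.07,0.02,0,0,0.4,1],[0,-0.07,0.05,0,0,0.7,1],[0,0,0.06,0,0,1,1],[0,0,0.06,0,0,1,1],[0,0,0.06,0,0,1,1],[0,0,0.06,0,0,1,1],[0,0,0.06,0,0,1,1],[0,0,0.06,0,0,1,1],[0,0,0.06,0,0,1,1],[0,0,0.06,0,0,1,1],[0,0,0.06,0,0,1,1],[0,0,0.06,0,0,1,1],[0,0,0.06,0,0,1,1],[0,0,0.06,0,0,1,1],[0,0,0.06,0,0,1,1],[0,0,0.06,0,0,1,1],[0,0,0.06,0,0,1,1],[0,0,0.06,0,0,1,1],[0,0,0.05,0,0,0.7,1],[0,0,0.02,0,0,0.4,1]]}}

```text
t: 12.85
tcp_pos: [523.5, -138.5, 147.0]
orientation: [[0.259, 0.966, -0.0], [0.966, -0.259, 0.0], [0.0, -0.0, -1.0]]
ft_force: [0.3, 0.1, -1.9]
gripper_width: 55.1
grip_force: 53.3
```

```bash
cat >> h.py <<'E'
from scipy.spatial.transform import Rotation as Ro
def path(T,az,n):
    """rows between gravity tilts (rad, deg azimuth in tool frame) at keyframes, n rows each"""
    R=lambda t,a: Ro.from_rotvec(t*np.array([np.sin(a),-np.cos(a),0])); P=np.array([0,0,48.8])
    for i in range(len(T)-1):
        print("->",T[i+1],az[i+1])
        for k in range(n[i]):
            f,g=k/n[i],(k+1)/n[i]
            A=R(T[i]+f*(T[i+1]-T[i]),np.radians(az[i]+f*(az[i+1]-az[i])));B=R(T[i]+g*(T[i+1]-T[i]),np.radians(az[i]+g*(az[i+1]-az[i])))
            D=A.inv()*B; s=P-D.apply(P); print(np.round(np.r_[s/40,D.as_rotvec()/.1],2).tolist())
E
python3 - <<'E'
from h import *
path([0,.9,.9,.9,.9],[0,0,-90,-140,-90],[10,14,8,8])
path([.9,.0],[-90,-90],[9])
E
```

```text
-> 0.9 0
[0.11, 0.0, 0.0, 0.0, -0.9, 0.0]
[0.11, 0.0, 0.0, 0.0, -0.9, 0.0]
[0.11, 0.0, 0.0, 0.0, -0.9, 0.0]
[0.11, 0.0, 0.0, 0.0, -0.9, 0.0]
[0.11, 0.0, 0.0, 0.0, -0.9, 0.0]
[0.11, 0.0, 0.0, 0.0, -0.9, 0.0]
[0.11, 0.0, 0.0, 0.0, -0.9, 0.0]
[0.11, 0.0, 0.0, 0.0, -0.9, 0.0]
[0.11, 0.0, 0.0, 0.0, -0.9, 0.0]
[0.11, 0.0, 0.0, 0.0, -0.9, 0.0]
-> 0.9 -90
[-0.0, -0.11, 0.0, -0.88, 0.05, 0.42]
[-0.02, -0.11, 0.0, -0.87, 0.15, 0.42]
[-0.03, -0.1, 0.0, -0.84, 0.24, 0.42]
[-0.04, -0.1, 0.0, -0.81, 0.34, 0.42]
[-0.05, -0.09, 0.0, -0.77, 0.43, 0.42]
[-0.06, -0.09, 0.0, -0.72, 0.51, 0.42]
[-0.07, -0.08, 0.0, -0.66, 0.59, 0.42]
[-0.08, -0.07, 0.0, -0.59, 0.66, 0.42]
[-0.09, -0.06, 0.0, -0.51, 0.72, 0.42]
[-0.09, -0.05, 0.0, -0.43, 0.77, 0.42]
[-0.1, -0.04, 0.0, -0.34, 0.81, 0.42]
[-0.1, -0.03, 0.0, -0.24, 0.84, 0.42]
[-0.11, -0.02, 0.0, -0.15, 0.87, 0.42]
[-0.11, -0.01, 0.0, -0.05, 0.88, 0.42]
-> 0.9 -140
[-0.1, 0.0, 0.0, 0.05, 0.85, 0.41]
[-0.1, 0.01, 0.0, 0.14, 0.84, 0.41]
[-0.1, 0.03, 0.0, 0.23, 0.82, 0.41]
[-0.1, 0.04, 0.0, 0.32, 0.79, 0.41]
[-0.09, 0.05, 0.0, 0.4, 0.75, 0.41]
[-0.09, 0.06, 0.0, 0.48, 0.71, 0.41]
[-0.08, 0.07, 0.0, 0.56, 0.65, 0.41]
[-0.07, 0.07, 0.0, 0.62, 0.58, 0.41]
-> 0.9 -90
[0.07, -0.08, 0.0, -0.62, -0.58, -0.41]
[0.08, -0.07, 0.0, -0.56, -0.65, -0.41]
[0.08, -0.06, 0.0, -0.48, -0.71, -0.41]
[0.09, -0.05, 0.0, -0.4, -0.75, -0.41]
[0.1, -0.04, 0.0, -0.32, -0.79, -0.41]
[0.1, -0.03, 0.0, -0.23, -0.82, -0.41]
[0.1, -0.02, 0.0, -0.14, -0.84, -0.41]
[0.1, -0.01, 0.0, -0.05, -0.85, -0.41]
-> 0.0 -90
[-0.0, 0.12, 0.01, 1.0, 0.0, -0.0]
[-0.0, 0.12, 0.01, 1.0, 0.0, 0.0]
[-0.0, 0.12, 0.01, 1.0, 0.0, 0.0]
[-0.0, 0.12, 0.01, 1.0, 0.0, 0.0]
[-0.0, 0.12, 0.01, 1.0, 0.0, -0.0]
[-0.0, 0.12, 0.01, 1.0, 0.0, 0.0]
[-0.0, 0.12, 0.01, 1.0, 0.0, 0.0]
[-0.0, 0.12, 0.01, 1.0, 0.0, 0.0]
[-0.0, 0.12, 0.01, 1.0, 0.0, 0.0]
```

Emit:
{"method": "carry_out", "body": {"rows": [[0.11,0,0,0,-0.9,0,1],[0.11,0,0,0,-0.9,0,1],[0.11,0,0,0,-0.9,0,1],[0.11,0,0,0,-0.9,0,1],[0.11,0,0,0,-0.9,0,1],[0.11,0,0,0,-0.9,0,1],[0.11,0,0,0,-0.9,0,1],[0.11,0,0,0,-0.9,0,1],[0.11,0,0,0,-0.9,0,1],[0.11,0,0,0,-0.9,0,1],[0,0,0,0,0,0,1],[0,0,0,0,0,0,1],[0,0,0,0,0,0,1]]}}

```text
t: 14.15
tcp_pos: [533.8, -101.4, 131.4]
orientation: [[0.162, 0.966, -0.2], [0.602, -0.257, -0.756], [-0.782, 0.002, -0.624]]
ft_force: [-0.6, -0.1, -1.6]
gripper_width: 55.5
grip_force: 53.3
```

Emit:
{"method": "carry_out", "body": {"rows": [[0,-0.11,0,-0.88,0.05,0.42,1],[-0.02,-0.11,0,-0.87,0.15,0.42,1],[-0.03,-0.1,0,-0.84,0.24,0.42,1],[-0.04,-0.1,0,-0.81,0.34,0.42,1],[-0.05,-0.09,0,-0.77,0.43,0.42,1],[-0.06,-0.09,0,-0.72,0.51,0.42,1],[-0.07,-0.08,0,-0.66,0.59,0.42,1],[-0.08,-0.07,0,-0.59,0.66,0.42,1],[-0.09,-0.06,0,-0.51,0.72,0.42,1],[-0.09,-0.05,0,-0.43,0.77,0.42,1],[-0.1,-0.04,0,-0.34,0.81,0.42,1],[-0.1,-0.03,0,-0.24,0.84,0.42,1],[-0.11,-0.02,0,-0.15,0.87,0.42,1],[-0.11,-0.01,0,-0.05,0.88,0.42,1],[0,0,0,0,0,0,1],[0,0,0,0,0,0,1]]}}

```text
t: 15.75
tcp_pos: [517.7, -130.7, 130.7]
orientation: [[0.263, 0.618, 0.741], [0.965, -0.164, -0.206], [-0.006, 0.769, -0.639]]
ft_force: [0.8, 0.8, -1.6]
gripper_width: 55.3
grip_force: 55.0
```

Run:
```python
from h import *
np.set_printoptions(precision=3,suppress=True)
s=sensors.sense(); R=np.array(s["orientation"]); print(s["tcp_pos"],s["joint_pos"],s["gripper_width"],s["t"],"g_tool",-R[2],"lid",s["tcp_pos"]+R[:,2]*48.8)
b=snap("side"); a=snap("top"); c=s["tcp_pos"]
out=[]
for n,im in(("side",b),("top",a)):
  x,y=proj(n,s["tcp_pos"]+R[:,2]*20)[0].astype(int); h=55 if n=="top" else 65
  out.append(cv2.resize(cv2.cvtColor(im[max(0,y-h):y+h,x-h:x+h],cv2.COLOR_RGB2BGR),(400,400),interpolation=cv2.INTER_CUBIC))
cv2.imwrite("pics/t1.png",np.hstack(out))
```

```text
[ 517.744 -130.727  130.7  ] [-0.23  -0.848 -0.98   0.562 -0.032  1.589] 55.2632566982051 15.75 g_tool [ 0.006 -0.769  0.639] lid [ 553.89  -140.794   99.498]
```

View pics/t1.png

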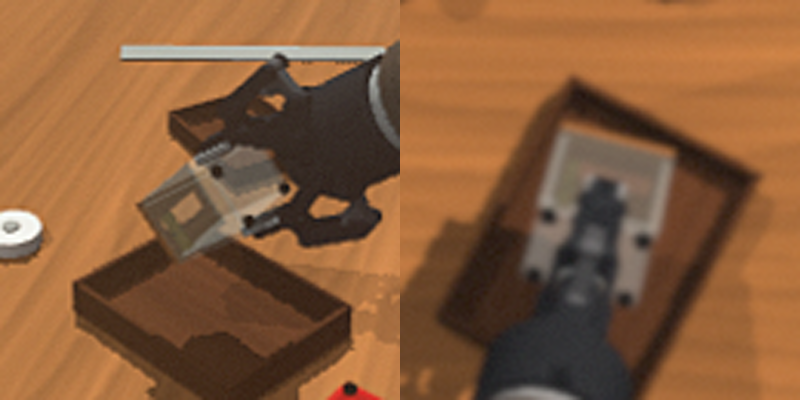

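The box is over the tray and tilted outward, with gravity toward tool −y. j2 is at its stop, so the lid sits 30 mm outward of where I planned, still well inside the tray. Continuing the sweep.

Emit:
{"method": "carry_out", "body": {"rows": [[-0.1,0,0,0.05,0.85,0.41,1],[-0.1,0.01,0,0.14,0.84,0.41,1],[-0.1,0.03,0,0.23,0.82,0.41,1],[-0.1,0.04,0,0.32,0.79,0.41,1],[-0.09,0.05,0,0.4,0.75,0.41,1],[-0.09,0.06,0,0.48,0.71,0.41,1],[-0.08,0.07,0,0.56,0.65,0.41,1],[-0.07,0.07,0,0.62,0.58,0.41,1],[0,0,0,0,0,0,1],[0,0,0,0,0,0,1],[0,0,0,0,0,0,1]]}}

```text
t: 16.95
tcp_pos: [523.1, -159.8, 132.2]
orientation: [[0.034, 0.778, 0.628], [0.802, -0.397, 0.447], [0.597, 0.488, -0.637]]
ft_force: [0.4, 0.6, -1.3]
gripper_width: 55.2
grip_force: 55.1
```

```bash
cat > look.py <<'E'
from h import *; import sys
np.set_printoptions(precision=3,suppress=True)
s=sensors.sense(); R=np.array(s["orientation"]); print(s["tcp_pos"],s["joint_pos"],s["gripper_width"],s["t"],"g_tool",-R[2],"lid",s["tcp_pos"]+R[:,2]*48.8)
out=[]
for n in("side","top"):
  im=snap(n)
  x,y=proj(n,s["tcp_pos"]+R[:,2]*30)[0].astype(int); h=50
  out.append(cv2.resize(cv2.cvtColor(im[max(0,y-h):y+h,x-h:x+h],cv2.COLOR_RGB2BGR),(400,400),interpolation=cv2.INTER_CUBIC))
  for d in silhouettes(n,"toggle"): print(n,round(d["conf"],2),d["xy"],d["pixels"].sum())
cv2.imwrite("pics/%s.png"%sys.argv[1],np.hstack(out))
E
python3 look.py t2
```

```text
[ 523.104 -159.754  132.223] [-0.696 -0.243 -0.537  0.979  0.842  1.276] 55.24470868315692 16.95 g_tool [-0.597 -0.488  0.637] lid [ 553.738 -137.918  101.14 ]
side 0.37 [305.9, 153.3] 1087
```

View pics/t2.png

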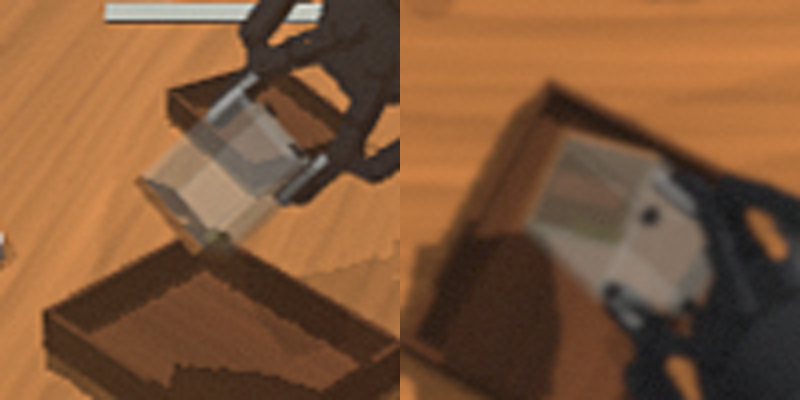

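Run:
```python
from h import *
s=sensors.sense(); R=np.array(s["orientation"]);t=np.array(s["tcp_pos"])
for n in("side","top"):
  x,y=proj(n,t+R[:,2]*30)[0].astype(int)
  f=lambda P:((proj(n,t+np.array(P)@R.T)-[x-50,y-50])*4+([400,0] if n=="top" else 0)).round().tolist()
  print(n,"ywall",f([[-28,-19,39],[4,-19,39]]),"xwall",f([[-24,-23,39],[-24,9,39]]))
im=cv2.imread("pics/t2.png"); cv2.imwrite("pics/t2z.png",np.hstack([cv2.resize(im[190:280,130:280],(400,240)),cv2.resize(im[120:300,500:680],(400,400))[:240]]))
h=cv2.cvtColor(im,cv2.COLOR_BGR2HSV); m=((h[...,0]>22)&(h[...,0]<45)&(h[...,1]>70)).astype(np.uint8)
N,l,st,c=cv2.connectedComponentsWithStats(m)
for i in range(1,N):
  if st[i][4]>40: print(st[i],c[i])
```

```text
side ywall [[223.0, 241.0], [209.0, 238.0]] xwall [[225.0, 246.0], [192.0, 206.0]]
top ywall [[618.0, 235.0], [573.0, 225.0]] xwall [[609.0, 241.0], [635.0, 189.0]]
```

The toggle now lies along the −y wall: the observed greenish bar matches the predicted y-wall projection in both views. Next I'll level, then tilt to +y (with slight +x) so it slides into the slot.

Run:
```python
from h import *
path([.88,0,.6],[-130.7,-130.7,70][:1]+[-130.7]+[70],[9,1]) if False else path([.88,0],[-130.7,-130.7],[9])
path([0,.6],[70,70],[6])
```

```text
-> 0 -130.7
[0.08, 0.09, 0.01, 0.74, -0.64, 0.0]
[0.08, 0.09, 0.01, 0.74, -0.64, -0.0]
[0.08, 0.09, 0.01, 0.74, -0.64, 0.0]
[0.08, 0.09, 0.01, 0.74, -0.64, 0.0]
[0.08, 0.09, 0.01, 0.74, -0.64, 0.0]
[0.08, 0.09, 0.01, 0.74, -0.64, 0.0]
[0.08, 0.09, 0.01, 0.74, -0.64, 0.0]
[0.08, 0.09, 0.01, 0.74, -0.64, 0.0]
[0.08, 0.09, 0.01, 0.74, -0.64, 0.0]
-> 0.6 70
[0.04, 0.11, 0.01, 0.94, -0.34, 0.0]
[0.04, 0.11, 0.01, 0.94, -0.34, -0.0]
[0.04, 0.11, 0.01, 0.94, -0.34, -0.0]
[0.04, 0.11, 0.01, 0.94, -0.34, 0.0]
[0.04, 0.11, 0.01, 0.94, -0.34, 0.0]
[0.04, 0.11, 0.01, 0.94, -0.34, -0.0]
```

Emit:
{"method": "carry_out", "body": {"rows": [[0.08,0.02,0.01,0.74,-0.64,0,1],[0.08,0.02,0.01,0.74,-0.64,0,1],[0.08,0.02,0.01,0.74,-0.64,0,1],[0.08,0.02,0.01,0.74,-0.64,0,1],[0.08,0.02,0.01,0.74,-0.64,0,1],[0.08,0.02,0.01,0.74,-0.64,0,1],[0.08,0.02,0.01,0.74,-0.64,0,1],[0.08,0.02,0.01,0.74,-0.64,0,1],[0.08,0.02,0.01,0.74,-0.64,0,1],[0,0,0,0,0,0,1],[0.04,0.11,0.01,0.94,-0.34,0,1],[0.04,0.11,0.01,0.94,-0.34,0,1],[0.04,0.11,0.01,0.94,-0.34,0,1],[0.04,0.11,0.01,0.94,-0.34,0,1],[0.04,0.11,0.01,0.94,-0.34,0,1],[0,0,0,0,0,0,1],[0,0,0,0,0,0,1],[0,0,0,0,0,0,1],[0,0,0,0,0,0,1]]}}

```text
t: 19.05
tcp_pos: [556.3, -132.4, 137.0]
orientation: [[0.155, 0.832, -0.532], [0.986, -0.164, 0.032], [-0.061, -0.529, -0.846]]
ft_force: [-0.0, -0.2, -1.8]
gripper_width: 55.1
grip_force: 55.2
```

```bash
python3 look.py t3
```

```text
[ 556.31  -132.417  136.988] [-0.197  0.726  0.707  2.11  -0.073  1.568] 55.101555585020606 19.05 g_tool [0.061 0.529 0.846] lid [ 530.35  -130.868   95.695]
side 0.46 [316.4, 206.8] 27
```

View pics/t3.png

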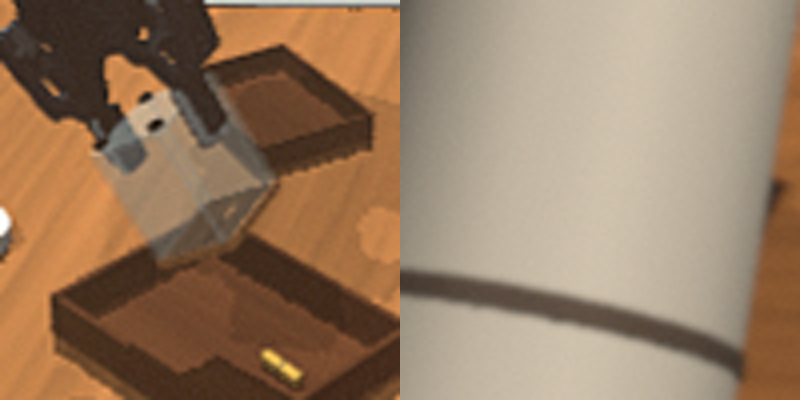

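The picture shows the brass toggle lying in the tray at crop (283,367), and the box is empty. Now I'll level the box, rise and return.

Emit:
{"method": "carry_out", "body": {"rows": [[-0.01,-0.11,-0.25,-0.94,0.11,0,1],[-0.01,-0.11,-0.25,-0.94,0.11,0,1],[-0.01,-0.11,-0.25,-0.94,0.11,0,1],[-0.01,-0.11,-0.25,-0.94,0.11,0,1],[-0.01,-0.11,-0.25,-0.94,0.11,0,1],[-0.01,-0.11,-0.25,-0.94,0.11,0,1],[0,0,0,0,0,-0.9,1],[0,0,0,0,0,-0.9,1],[0,0,0,0,0,-0.9,1],[0,0,0,0,0,-0.9,1],[0,0,0,0,0,-0.9,1],[0,0,0,0,0,-0.9,1],[0,0,0,0,0,-0.9,1],[0,0,0,0,0,-0.9,1],[0,0,0,0,0,-0.9,1],[0,0,0,0,0,-0.9,1],[0,0,0,0,0,-0.9,1],[0,0,0,0,0,-0.9,1],[0,0,0,0,0,-0.9,1],[0,0,0,0,0,-0.9,1]]}}

```text
t: 21.25
tcp_pos: [550.8, -131.0, 198.9]
orientation: [[-0.887, 0.462, 0.0], [0.462, 0.887, 0.001], [0.0, 0.001, -1.0]]
ft_force: [-0.4, 0.4, -1.5]
gripper_width: 55.1
grip_force: 55.3
```

```bash
cat > need.py <<'E'
from h import *
np.set_printoptions(precision=3,suppress=True)
s=sensors.sense();R=Ro.from_matrix(s["orientation"]);G=Ro.from_matrix([[-1,.011,0],[.011,1,0],[0,0,-1]])
print(s["tcp_pos"],s["t"],"turn units",(R.inv()*G).as_rotvec()/.1,"shift units in goal frame to (543,153,z)",G.inv().apply(np.array([543,153,53])-s["tcp_pos"])/40)
E
python3 need.py
```

```text
[ 550.773 -131.033  198.865] 21.25 turn units [ 0.014  0.001 -4.692] shift units in goal frame to (543,153,z) [0.272 7.098 3.647]
```

Emit:
{"method": "carry_out", "body": {"rows": [[0,0,0,0,0,-0.92,1],[0,0,0,0,0,-0.92,1],[0,0,0,0,0,-0.92,1],[0,0,0,0,0,-0.92,1],[0,0,0,0,0,-0.92,1],[0.02,0.3,0,0,0,0,1],[0.02,0.6,0,0,0,0,1],[0.02,0.6,0,0,0,0,1],[0.02,0.6,0,0,0,0,1],[0.02,0.6,0,0,0,0,1],[0.02,0.6,0,0,0,0,1],[0.02,0.6,0,0,0,0,1],[0.02,0.6,0,0,0,0,1],[0.02,0.6,0,0,0,0,1],[0.02,0.6,0,0,0,0,1],[0.02,0.6,0,0,0,0,1],[0.02,0.6,0,0,0,0,1],[0.02,0.2,0,0,0,0,1],[0,0,0,0,0,0,1],[0,0,0,0,0,0,1]]}}

```text
t: 23.25
tcp_pos: [547.3, 152.8, 198.9]
orientation: [[-1.0, 0.025, -0.0], [0.025, 1.0, 0.001], [0.0, 0.001, -1.0]]
ft_force: [-0.1, -0.5, -2.3]
gripper_width: 55.2
grip_force: 55.3
```

```bash
python3 need.py
```

```text
[547.329 152.761 198.921] 23.25 turn units [ 0.011 -0.002 -0.136] shift units in goal frame to (543,153,z) [0.108 0.005 3.648]
```

Emit:
{"method": "carry_out", "body": {"rows": [[0.08,0.04,0.3,0,0,-0.14,1],[0.07,0.04,0.5,0,0,0,1],[0,0,0.5,0,0,0,1],[0,0,0.5,0,0,0,1],[0,0,0.5,0,0,0,1],[0,0,0.5,0,0,0,1],[0,0,0.3,0,0,0,1],[0,0,0.2,0,0,0,1],[0,0,0.1,0,0,0,1],[0,0,0,0,0,0,1],[0,0,0,0,0,0,1]]}}

```text
t: 24.35
tcp_pos: [542.0, 156.6, 63.6]
orientation: [[-1.0, 0.01, 0.001], [0.01, 1.0, 0.002], [-0.001, 0.002, -1.0]]
ft_force: [0.1, -0.0, -0.6]
gripper_width: 55.6
grip_force: 55.3
```

```bash
python3 need.py; python3 look.py p1
```

```text
[542.021 156.597  63.577] 24.35 turn units [0.017 0.008 0.01 ] shift units in goal frame to (543,153,z) [-0.025 -0.09   0.264]
[542.021 156.597  63.577] [ 0.281  0.12  -0.112  1.338  0.001  0.291] 55.63860723631114 24.35 g_tool [ 0.001 -0.002  1.   ] lid [542.06  156.679  14.777]
side 0.25 [145.0, 298.1] 1546
top 0.38 [344.7, 211.2] 26
```

View pics/p1.png

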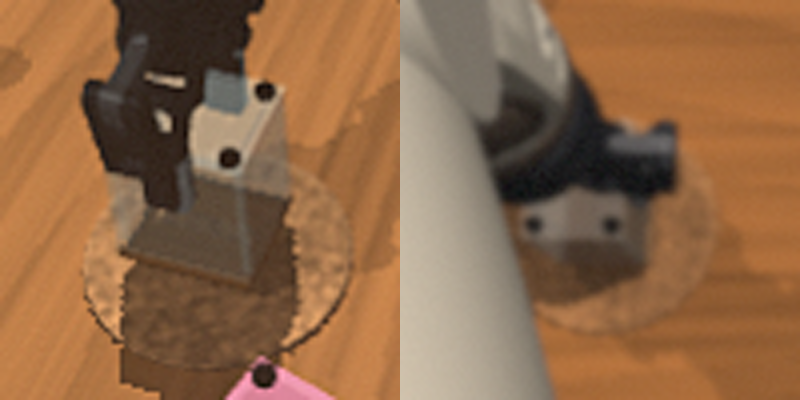

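The box is upright and just above the mat, with no visible slip. Lowering the last 10 mm slowly.

Emit:
{"method": "carry_out", "body": {"rows": [[0,0,0.06,0,0,0,1],[0,0,0.06,0,0,0,1],[0,0,0.05,0,0,0,1],[0,0,0.05,0,0,0,1],[0,0,0.03,0,0,0,1],[0,0,0,0,0,0,1],[0,0,0,0,0,0,1]]}}

```text
t: 25.25
tcp_pos: [541.6, 156.6, 52.9]
orientation: [[-1.0, 0.01, -0.0], [0.01, 1.0, 0.001], [0.0, 0.001, -1.0]]
ft_force: [-0.6, -0.3, 0.1]
gripper_width: 55.0
grip_force: 55.4
```

Emit:
{"method": "carry_out", "body": {"rows": [[0,0,0.02,0,0,0,1],[0,0,0,0,0,0,1],[0,0,0,0,0,0,0.3],[0,0,0,0,0,0,0.1],[0,0,0,0,0,0,-0.2],[0,0,0,0,0,0,-0.6],[0,0,0,0,0,0,-1],[0,0,0,0,0,0,-1],[0,0,0,0,0,0,-1],[0,0,0,0,0,0,-1],[0,0,0,0,0,0,-1]]}}

```text
t: 26.35
tcp_pos: [541.6, 156.5, 51.9]
orientation: [[-1.0, 0.01, -0.0], [0.01, 1.0, 0.001], [0.0, 0.001, -1.0]]
ft_force: [-0.1, -0.8, 0.4]
gripper_width: 85.6
grip_force: 0.0
```

Emit:
{"method": "carry_out", "body": {"rows": [[0,0,-0.2,0,0,0,-1],[0,0,-0.4,0,0,0,-1],[0,0,-0.6,0,0,0,-1],[0,0,-0.8,0,0,0,-1],[0,0,-0.8,0,0,0,-1],[0,0,-0.8,0,0,0,-1],[0,0,-0.8,0,0,0,-1],[0.7,-0.5,0,0,0,0,-1],[0.7,-0.5,0,0,0,0,-1],[0.7,-0.5,0,0,0,0,-1],[0.7,-0.5,0,0,0,0,-1],[0,0,0,0,0,0,-1],[0,0,0,0,0,0,-1]]}}

```text
t: 27.65
tcp_pos: [428.9, 77.2, 228.9]
orientation: [[-1.0, 0.011, 0.002], [0.011, 1.0, 0.002], [-0.002, 0.002, -1.0]]
ft_force: [0.1, -0.2, -0.2]
gripper_width: 85.2
grip_force: 0.0
```

Run:
```python
from h import *
a=snap("top");b=snap("side")
A=cv2.resize(a[100:260,160:420],(400,246));B=cv2.resize(b[120:330,120:390],(400,311))
B=cv2.resize(b[100:330,110:390],(800,600-246-1)) if False else B
C=np.zeros((311,800,3),np.uint8);C[:246,:400]=A;C[:,400:]=B
cv2.imwrite("pics/end.png",cv2.cvtColor(C,cv2.COLOR_RGB2BGR)); print(sensors.sense()["gripper_width"],sensors.sense()["t"])
```

```text
85.9137160455967 27.75
```

View pics/end.png

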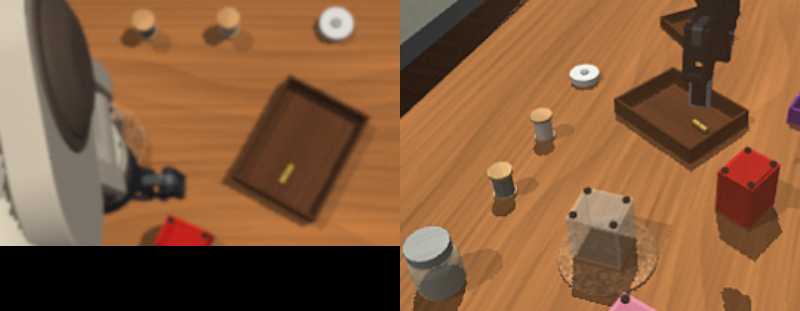

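The toggle is in the tray (left view (287,173)). The empty box stands upside down on its mat (right view (600,230)), and the gripper is clear.

```bash
python3 -c "
from h import *
print(ticket.finish_job())"
```

```text
the job is handed in; nothing more can be done
None
```

The toggle dropped through the slot into the large brown tray, the empty box is back upside down on its cork mat, the spools, jar and tape measure weren't touched, and I handed the job in at about 28 s (no verdict was shown).

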